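# Find the unlatched duct cover and open it

## Robot

A 7-joint arm with a two-finger parallel gripper is mounted at the origin on the work surface. World frame = base frame: x ahead of the robot, y to its left, z up, the work surface at z = 0. Lengths are in m, angles in rad, forces in N, time in s.
With the tool pointing down it reaches from about 0.425 to 0.925 m from the base axis. Payload 6.8 kg.
Tool frame: the origin (TCP) lies midway between the tips of the shut fingers; the grasp point (between the pads) lies 19 mm behind it; z points along the fingers, y is the line along which they close (so a half turn about z gives the same grasp; the last joint's range is limited). The gripper opens to 85 mm and grips with 20 to 120 N. Pads are 22 mm wide; open, the fingers measure 114 mm over their backs; the gripper's body (76 mm by 85 mm) begins 54 mm behind the grasp point. The pads swing forward as they close: fully open they stand 13 mm farther back than shut.
Start: joints at [-0.108, 0.477, 0.022, 1.555, -0.011, 1.109, -0.083], TCP at [0.675, 0, 0.231] pointing down, gripper open.
Joint ranges: [-2.96, 2.96], [-0.34, 2.1], [-1.41, 1.46], [0.24, 2.44], [-1.37, 4.51], [0.17, 1.92], [-2.96, 2.96]. Speed limits (rad/s): [2.39, 2.39, 3.14, 3.14, 3.14, 3.14, 3.14].

## Interface

Orientations are given as a rotation vector (axis times angle).
In Python, from bench import r gives the robot as it stands. The module is installed in compiled form; this text tells all that it offers.
- The arm moves only by the tool apply_moves, never from a script. Its argument "rows" is a list of rows, each a list of 6 numbers: the shift along the tool's x, y, z scaled (see below), then the turn, a rotation vector about the tool's x, y, z scaled (see below). A call has 1 to 5 rows; each row is the pose to reach, as a shift and turn from the pose commanded when the call began, along the tool's axes at that moment; what a row does not reach only later rows make up. The controller multiplies each number of a shift by 0.25 m and each number of a turn by 90 degrees. A row lasts 1/8 s, in which the tool goes at most 62.5 mm and 10.7 degrees, less where a joint would pass 70% of its speed; a pose out of reach is approached as far as the arm can. A call with a number of a shift or a turn outside -1 to 1 is refused whole. A call with a gripper value outside its range is refused whole. "claw" is the opening, from 0 (shut) to 1 (fully open), set as the call begins (left out, the last holds). The fingers move at their own pace and stop on an object; "newtons" is the grip in N (left out, the last holds). Time passes only in rows, so rows that repeat a pose let the fingers close. It gives the time, the measured TCP pose, the force, the opening and the grip force at its end, in the units of the state.
- r.get_obs(): the state, without advancing time (a new reading comes with each control period).
- r.grab_frame(name): name is "scene" or "side" or "wrist"; returns a dict with "pixels" (420x560x3 uint8, red, green, blue), "intrinsics" (3x3 intrinsics, pixels), "eye" and "attitude" of the camera in the world. Camera axes: x right, y up, looking along -z (the intrinsics and any distortion apply to the point x, -y, -z); pixel columns grow to the right and rows downward; lengths in m; the calibration is good to about 2 mm. A picture is of the moment at which its call begins. There is no depth.
- r.hand_in(): hands the job in; it is judged then, once.
Trained networks look in a picture, given as the dict that the camera call returned (one of the last four; its "shot" number tells which), for a name from the list of things; names that differ only in an ending like _2 or _b are one class to them, and where a whole thing is asked for, a point or a joint stands for the part that bears it (a point fixed in the world has none). Each returns a list of dicts, best first, with "conf" (0 to 1); they miss things now and then, are a little off and sometimes report something else, mostly with a low value. They report only what shows in the picture. A call takes as long as a camera call.
- r.search_frame(picture, thing): "rect" ([left, top, width, height] in pixels, round what is visible of it).
- r.outline_of(picture, thing): "pixels" (420x560 bool, what is visible of it) and "rect" ([left, top, width, height] in pixels, round what is visible of it).
- r.landmark_of(picture, thing): "point" ([column, row] in pixels: a listed point, or the origin of a listed thing).
The state is a dict: "clock": time; "joints": joint angles; "qvel": joint speeds; "tau": joint torques, N m; "tcp_pos": TCP position; "orientation": TCP orientation; "contact_force": force on the tool from outside, world axes, zero at the start; "moment": the same for the moment, N m; "grip_width": finger opening in m; "gripper_force": force on a finger pad.
Only numpy, scipy, OpenCV 4.12 (cv2) and the standard library are available. Lean on these libraries where they do the work, as an engineer would, in place of code of your own. Each camera call takes 0.05 s, during which the arm holds its last target. There are 200 camera calls.

## Task

One of the four identical tread-plate covers on the bench's service duct has been left off its catch and we need to get at the air outlet under it. Press lightly with the fingertips on the ribbed far end of one cover after another, without forcing those that are fastened, until you find the one that rocks; press that one down so its near edge comes up, then push the edge up and over until the cover stands wide open against its stop. Touch and push only: leave everything that stands or lies on the duct and the bench where it is.

Things in the scene. Friction and masses are not known exactly. Their poses are not given: they have to be found in the camera images.
- duct: Grey steel box fixed to the bench, 640 mm long (its y), 182 mm deep (its x, away from the robot), 100 mm high, top level. Origin at bench level under the covers' pivot line; it spans x -100 to +82 mm, y -320 to +320 mm. Four openings 103 x 133 mm, 129 mm apart (y = +193.5, +64.5, -64.5, -193.5), 26 mm rails between, 24 mm in front and behind, hollow below; a 58 mm high brass coupling in each at x = -45 mm.
- cover1 (a joint): Tilt of the leftmost (+y) cover. 0 = shut, flush; grows as the far end goes down and the near edge comes up; pi/2 = upright; 1.75 = wide open, just past upright against its stop. All four covers are alike: bare metal tread plate 130 x 100 x 4 mm, 0.35 kg, on a rod across it (along the duct's y) 74 mm from the near edge, 56 mm from the far edge, 96 mm above the bench, level with the plate's underside.
- cover2 (a joint): Tilt of the second from the left cover. Same values as cover1. Three covers are held by a hidden sprung catch under the far edge: 10 N at the press point gives 1 to 2 mm (0.05 rad, never over 5 mm or 0.13 rad) and springs back. The fourth is off its catch: 3 to 6 N there tips it, and it keeps on going. Which one it is cannot be seen.
- cover3 (a joint): Tilt of the third from the left cover. Same values as cover1. The pivots are stiff (friction 0.09 N m): the loose cover stays at any angle it is left at and must be pushed all the way to its stop. Pressing a cover between pivot and near edge does not move it.
- cover4 (a joint): Tilt of the rightmost (-y) cover. Same values as cover1.
- cover1_press (a point): Point on the top face of the leftmost (+y) cover, middle of its width, 34 mm beyond the pivot line: centre of the far, ribbed end (three low ribs across), where it is pressed. 100 mm above the bench when shut; moves with the cover.
- cover1_edge (a point): Middle of the near edge of the leftmost (+y) cover (towards the robot), on its top face, 74 mm from the pivot line and 108 mm from its press point. 100 mm above the bench when shut; comes up and then back as the cover tips.
- cover2_press (a point): Point on the top face of the second from the left cover, middle of its width, 34 mm beyond the pivot line: centre of the far, ribbed end (three low ribs across), where it is pressed. 100 mm above the bench when shut; moves with the cover.
- cover2_edge (a point): Middle of the near edge of the second from the left cover (towards the robot), on its top face, 74 mm from the pivot line and 108 mm from its press point. 100 mm above the bench when shut; comes up and then back as the cover tips.
- cover3_press (a point): Point on the top face of the third from the left cover, middle of its width, 34 mm beyond the pivot line: centre of the far, ribbed end (three low ribs across), where it is pressed. 100 mm above the bench when shut; moves with the cover.
- cover3_edge (a point): Middle of the near edge of the third from the left cover (towards the robot), on its top face, 74 mm from the pivot line and 108 mm from its press point. 100 mm above the bench when shut; comes up and then back as the cover tips.
- cover4_press (a point): Point on the top face of the rightmost (-y) cover, middle of its width, 34 mm beyond the pivot line: centre of the far, ribbed end (three low ribs across), where it is pressed. 100 mm above the bench when shut; moves with the cover.
- cover4_edge (a point): Middle of the near edge of the rightmost (-y) cover (towards the robot), on its top face, 74 mm from the pivot line and 108 mm from its press point. 100 mm above the bench when shut; comes up and then back as the cover tips.
- tin: Round grease tin, 54 mm diameter, 48 mm high, standing on the duct's left closed end. Bystander, to be left alone. Origin: centre of its underside.
- bulb_box: Small carton 36 x 36 x 52 mm standing on the duct's right closed end. Bystander, to be left alone. Origin: centre of its underside.
- socket_a: Steel wrench socket, 22 mm diameter, 38 mm high, standing on the rail between the two left covers. Bystander, to be left alone. Origin: centre of its underside.
- socket_b: Steel wrench socket, 22 mm diameter, 38 mm high, standing on the rail between the two right covers. Bystander, to be left alone. Origin: centre of its underside.
- filter: White spin-on oil filter, 76 mm diameter, 82 mm high, standing on the bench to the left of the duct. Bystander, to be left alone. Origin: centre of its underside.
- screwdriver: Screwdriver 200 mm long lying on the bench in front of the duct, to the left. Bystander, to be left alone. Origin: underside, near mid-length.
- wrench: Spanner 190 mm long lying on the bench in front of the duct, to the right. Bystander, to be left alone. Origin: underside, near mid-length.
- spray: Steel spray can, 54 mm diameter, 160 mm high, standing on the bench to the right of the duct. Bystander, to be left alone. Origin: centre of its underside.

How it is judged:
By the outcome, as a careful person would: the job done as asked, in the order asked, and still so for the second after the job is handed in, with the robot touching nothing.
It also fails if it takes over 51 s, if anything falls off the work surface, if the arm or the gripper's body presses on something with over 40 N, if the wrist force passes 120 N, or if a joint passes its speed limit or range.

## Working session

There is one attempt and no reset: what is moved stays moved. The work goes in short steps, Python scripts to look and compute and a tool call to move; the robot and the scene stay as the last step left them, time stands still between calls to the robot, and variables do not carry over. Pictures are saved under pics/ and viewed, at most 10 in all, crops included, and the job is handed in when it is done.

Besides the shell and the picture viewer there is one more tool, called after ">>>" by a JSON object that holds its "method" and its "body". apply_moves: Moves the arm, as the interface text tells. Its arguments: {"type":"object","properties":{"rows":{"type":"array","items":{"type":"array","items":{"type":"number"}}},"claw":{"type":"number"},"newtons":{"type":"number"}},"required":["rows"]}

```bash
mkdir -p pics
cat > h.py <<'E'
import numpy as np, cv2
from scipy.spatial.transform import Rotation as R
from scipy.optimize import least_squares
from bench import r
def Rm(a):
    a=np.array(a,float)
    return a if a.shape==(3,3) else (R.from_rotvec(a).as_matrix() if a.size==3 else R.from_quat(a).as_matrix())
def ray(f,p):
    K=np.array(f['intrinsics']); d=np.linalg.inv(K)@[p[0],p[1],1]
    return np.array(f['eye']),Rm(f['attitude'])@np.array([d[0],-d[1],-d[2]])
def at_z(f,p,z):
    e,d=ray(f,p); return e+d*(z-e[2])/d[2]
def save(f,n): cv2.imwrite('pics/'+n,cv2.cvtColor(f['pixels'],cv2.COLOR_RGB2BGR))
E
python3 - <<'E'
from h import *
o=r.get_obs(); print({k:np.round(v,3) for k,v in o.items()})
for c in ['scene','side','wrist']:
    f=r.grab_frame(c); save(f,c+'0.png'); print(c,[k for k in f],np.round(f['eye'],3),np.round(f['attitude'],3).tolist())
    for t in ['cover1_press','cover2_press','cover3_press','cover4_press','cover1_edge','cover2_edge','cover3_edge','cover4_edge']:
        l=r.landmark_of(f,t)
        print(t,[(round(x['conf'],2),np.round(at_z(f,x['point'],.1),3)[:2].tolist(), np.round(x['point']).tolist()) for x in l[:4]])
    for t,z in [('tin',.1),('bulb_box',.1),('socket_a',.1),('duct',0),('filter',0),('spray',0)]:
        l=r.landmark_of(f,t)
        print(t,[(round(x['conf'],2),np.round(at_z(f,x['point'],z),3)[:2].tolist()) for x in l[:3]])
E
```

```text
{'clock': np.float64(0.0), 'joints': array([-0.108,  0.478,  0.022,  1.557, -0.012,  1.109, -0.083]), 'qvel': array([-0.001, -0.001,  0.001,  0.001, -0.001,  0.001,  0.   ]), 'tau': array([-1.0000e-03, -5.9644e+01,  1.6080e+00, -2.8119e+01,  1.2000e-02,
        9.0000e-03,  0.0000e+00]), 'tcp_pos': array([ 0.674, -0.   ,  0.23 ]), 'orientation': array([-2.221e+00, -2.221e+00,  2.000e-03]), 'contact_force': array([-1.176,  0.316,  0.239]), 'moment': array([-0.017,  0.029, -0.011]), 'gripper_force': np.float64(0.0), 'grip_width': np.float64(0.085)}
scene ['pixels', 'intrinsics', 'eye', 'attitude', 'shot'] [1.036 0.946 0.991] [0.317, 1.156, 2.425]
cover1_press [(0.96, [0.641, 0.186], [267.0, 276.0])]
cover2_press [(0.89, [0.62, 0.042], [248.0, 238.0]), (0.38, [0.613, 0.27], [294.0, 296.0])]
cover3_press [(0.86, [0.598, -0.073], [238.0, 210.0]), (0.63, [0.52, -0.124], [255.0, 193.0])]
cover4_press [(0.95, [0.593, -0.202], [221.0, 185.0]), (0.38, [0.471, -0.35], [238.0, 151.0])]
cover1_edge [(0.73, [0.534, 0.199], [308.0, 265.0])]
cover2_edge [(0.85, [0.506, 0.067], [292.0, 230.0])]
cover
[... 1431 characters left out ...]
, -0.49]), (0.63, [0.352, 0.18])]
wrist ['pixels', 'intrinsics', 'eye', 'attitude', 'shot'] [0.675 0.08  0.373] [-0.317, -0.0, -0.001]
cover1_press []
cover2_press [(0.91, [0.621, 0.045], [210.0, 139.0])]
cover3_press [(0.84, [0.6, -0.08], [196.0, 280.0])]
cover4_press [(0.63, [0.578, -0.205], [183.0, 391.0])]
cover1_edge []
cover2_edge [(0.93, [0.513, 0.065], [66.0, 112.0])]
cover3_edge [(0.54, [0.506, -0.13], [99.0, 328.0])]
cover4_edge [(0.54, [0.619, 0.116], [201.0, 38.0])]
tin []
bulb_box []
socket_a [(0.91, [0.508, -0.129]), (0.73, [0.62, 0.113])]
duct [(0.68, [0.579, -0.008]), (0.18, [0.6, 0.037])]
filter []
spray [(0.52, [0.447, -0.209]), (0.3, [0.425, -0.11]), (0.21, [0.595, 0.13])]
```

```bash
cat >> h.py <<'E'
def w(p,q):  # duct frame pt -> world (p=x,y,yaw)
    c,s=np.cos(p[2]),np.sin(p[2]); return np.array([p[0]+c*q[0]-s*q[1],p[1]+s*q[0]+c*q[1]])
E
python3 - <<'E'
from h import *
fs=[r.grab_frame(c) for c in ['scene','side','wrist']]
Y=[.1935,.0645,-.0645,-.1935]; D=[]
for f in fs:
    for i in range(4):
        for n,x in (('press',.034),('edge',-.074)):
            for d in r.landmark_of(f,f'cover{i+1}_{n}'):
                D.append((at_z(f,d['point'],.1)[:2],(x,Y[i]),d['conf'])); break
s=least_squares(lambda p:np.concatenate([(w(p,q)-m)*c for m,q,c in D]),[.57,0,-.14],loss='soft_l1',f_scale=.004)
p=s.x; print(np.round(p,4)); np.save('p.npy',p)
for m,q,c in D: print(q,np.round((w(p,q)-m)*1000,0))
for f in fs[:2]:
    K=np.array(f['intrinsics']); im=cv2.cvtColor(f['pixels'],cv2.COLOR_RGB2BGR).copy()
    def pr(q,z):
        P=np.append(w(p,q),z); v=Rm(f['attitude']).T@(P-f['eye']); u=K@[v[0],-v[1],-v[2]]; return tuple(int(round(t)) for t in u[:2]/u[2])
    for a,b in [((-.1,-.32),(.082,-.32)),((.082,-.32),(.082,.32)),((.082,.32),(-.1,.32)),((-.1,.32),(-.1,-.32))]: cv2.line(im,pr(a,.1),pr(b,.1),(0,0,255),1)
    for y in Y: cv2.circle(im,pr((.034,y),.1),2,(0,255,0),-1); cv2.circle(im,pr((-.074,y),.1),2,(255,0,0),-1)
    cv2.imwrite('pics/o%d.png'%f['shot'],im); print(f['shot'])
E
ls pics
```

```text
[ 0.5752 -0.0095 -0.147 ]
(0.034, 0.1935) [-1. -5.]
(-0.074, 0.1935) [-2. -2.]
(0.034, 0.0645) [6. 2.]
(-0.074, 0.0645) [-5. -5.]
(0.034, -0.0645) [ 3. -1.]
(-0.074, -0.0645) [11.  0.]
(0.034, -0.1935) [-19. -22.]
(-0.074, -0.1935) [5. 4.]
(0.034, 0.1935) [-0. 11.]
(-0.074, 0.1935) [3. 0.]
(0.034, 0.0645) [-3. -8.]
(-0.074, 0.0645) [6. 3.]
(0.034, -0.0645) [-14.   2.]
(-0.074, -0.0645) [-3.  0.]
(0.034, -0.1935) [-1.  3.]
(-0.074, -0.1935) [4. 8.]
(0.034, 0.0645) [-1.  5.]
(-0.074, 0.0645) [-2. -0.]
(0.034, -0.0645) [ 1. -0.]
(-0.074, -0.0645) [-0. -0.]
(0.034, -0.1935) [ 2. -2.]
4
5
o4.png
o5.png
scene0.png
side0.png
wrist0.png
```

View pics/wrist0.png

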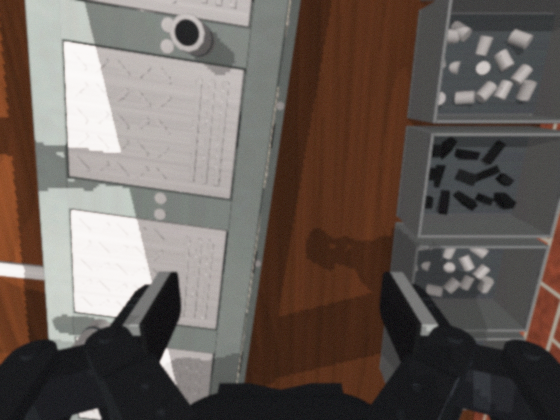

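The wrist view shows cover 2 (65-245, 40-198), cover 3 (70-225, 210-328) and socket_a on the rail at (190,35). There are bins behind the duct at x>400.

View pics/o5.png

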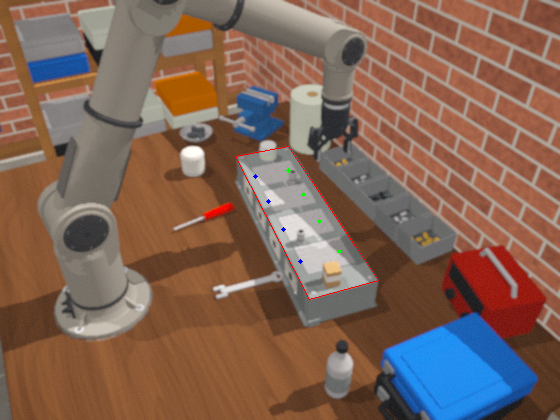

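View pics/o4.png

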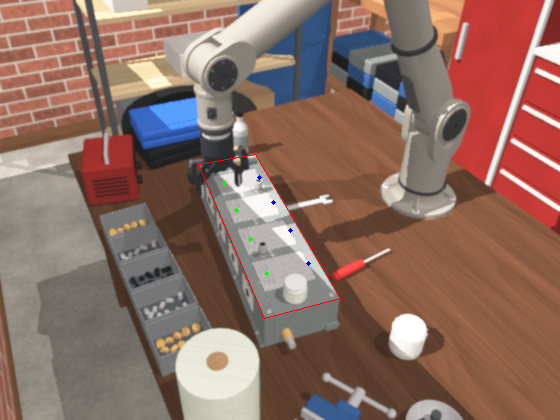

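The overlay fits the duct in both views. The covers' press points show green at (289,170), (303,194), (319,221) and (339,252), and the near edges are blue. I'll start above cover 2 with the fingers shut and the tool aligned to the duct.

>>> {"method": "apply_moves", "body": {"rows": [[0.2, -0.23, 0.1, 0, 0, 0.0936], [0.2, -0.23, 0.3, 0, 0, 0.0936], [0.2, -0.23, 0.42, 0, 0, 0.0936], [0.2, -0.23, 0.42, 0, 0, 0.0936], [0.2, -0.23, 0.42, 0, 0, 0.0936]], "claw": 0, "newtons": 30}}

```text
clock: 4.22
tcp_pos: [0.6188, 0.0498, 0.1277]
orientation: [2.378, 2.051, 0.003]
contact_force: [0.9, -0.0, 0.4]
grip_width: 0.0003
gripper_force: 0.0
```

>>> {"method": "apply_moves", "body": {"rows": [[0, 0, 0.08, 0, 0, 0], [0, 0, 0.096, 0, 0, 0], [0, 0, 0.104, 0, 0, 0], [0, 0, 0.104, 0, 0, 0]]}}

```text
clock: 4.72
tcp_pos: [0.6181, 0.05, 0.1012]
orientation: [2.378, 2.052, 0.002]
contact_force: [0.9, 0.2, -0.1]
grip_width: -0.0001
gripper_force: 0.0
```

>>> {"method": "apply_moves", "body": {"rows": [[0, 0, 0.004, 0, 0, 0], [0, 0, 0.008, 0, 0, 0], [0, 0, 0.008, 0, 0, 0]]}}

```text
clock: 5.1
tcp_pos: [0.6182, 0.05, 0.0993]
orientation: [2.378, 2.052, 0.002]
contact_force: [-0.4, -0.7, 5.7]
grip_width: -0.0003
gripper_force: 3.0
```

>>> {"method": "apply_moves", "body": {"rows": [[0, 0, 0.004, 0, 0, 0], [0, 0, 0.004, 0, 0, 0]]}}

```text
clock: 5.35
tcp_pos: [0.6182, 0.05, 0.0989]
orientation: [2.378, 2.051, 0.002]
contact_force: [-2.3, -0.1, 10.2]
grip_width: 0.0004
gripper_force: 5.1
```

Cover 2 is held: 10 N gives about 1 mm. Cover 3 is next.

>>> {"method": "apply_moves", "body": {"rows": [[0, 0, -0.092, 0, 0, 0], [-0.25, 0, -0.092, 0, 0, 0], [-0.516, 0, -0.092, 0, 0, 0], [-0.516, 0, -0.05, 0, 0, 0], [-0.516, 0, -0.012, 0, 0, 0]]}}

```text
clock: 5.98
tcp_pos: [0.5986, -0.0778, 0.0999]
orientation: [-2.38, -2.051, -0.0]
contact_force: [-2.0, -1.2, 12.4]
grip_width: -0.0003
gripper_force: 7.4
```

>>> {"method": "apply_moves", "body": {"rows": [[0, 0, 0.0, 0, 0, 0], [0, 0, 0.004, 0, 0, 0], [0, 0, 0.008, 0, 0, 0], [0, 0, 0.008, 0, 0, 0]]}}

```text
clock: 6.48
tcp_pos: [0.599, -0.0757, 0.0992]
orientation: [-2.376, -2.055, -0.002]
contact_force: [-2.0, -0.3, 8.1]
grip_width: 0.0003
gripper_force: 3.8
```

>>> {"method": "apply_moves", "body": {"rows": [[0, 0, 0.004, 0, 0, 0], [0, 0, 0.004, 0, 0, 0]]}}

```text
clock: 6.72
tcp_pos: [0.5991, -0.0757, 0.0988]
orientation: [-2.376, -2.055, -0.002]
contact_force: [-4.0, 0.6, 12.8]
grip_width: -0.0002
gripper_force: 6.0
```

Cover 3 is held too. Cover 4 is next, passing high over the socket.

>>> {"method": "apply_moves", "body": {"rows": [[0, 0, -0.2, 0, 0, 0], [0, 0, -0.29, 0, 0, 0], [-0.25, 0, -0.29, 0, 0, 0], [-0.516, 0, -0.29, 0, 0, 0], [-0.516, 0, -0.29, 0, 0, 0]]}}

```text
clock: 7.35
tcp_pos: [0.5782, -0.2106, 0.1699]
orientation: [2.385, 2.043, -0.003]
contact_force: [0.7, 0.5, -0.8]
grip_width: -0.0001
gripper_force: 0.0
```

>>> {"method": "apply_moves", "body": {"rows": [[0, 0, 0.15, 0, 0, 0], [0, 0, 0.25, 0, 0, 0], [0, 0, 0.268, 0, 0, 0], [0, 0, 0.276, 0, 0, 0], [0, 0, 0.28, 0, 0, 0]]}}

```text
clock: 7.98
tcp_pos: [0.5806, -0.205, 0.1008]
orientation: [2.377, 2.052, 0.002]
contact_force: [0.2, 0.5, 0.3]
grip_width: 0.0002
gripper_force: 0.0
```

>>> {"method": "apply_moves", "body": {"rows": [[0, 0, 0.004, 0, 0, 0], [0, 0, 0.006, 0, 0, 0], [0, 0, 0.006, 0, 0, 0]]}}

```text
clock: 8.35
tcp_pos: [0.5806, -0.2052, 0.0995]
orientation: [2.378, 2.051, 0.002]
contact_force: [-0.5, 1.8, 4.9]
grip_width: 0.0002
gripper_force: 2.8
```

>>> {"method": "apply_moves", "body": {"rows": [[0, 0, 0.004, 0, 0, 0], [0, 0, 0.006, 0, 0, 0], [0, 0, 0.006, 0, 0, 0]]}}

```text
clock: 8.72
tcp_pos: [0.5807, -0.2052, 0.0989]
orientation: [2.377, 2.051, 0.003]
contact_force: [-2.8, 1.6, 12.4]
grip_width: -0.0003
gripper_force: 6.0
```

Cover 4 is held, so cover 1 should be the loose one. I'll check it the same way.

>>> {"method": "apply_moves", "body": {"rows": [[0, 0, -0.2, 0, 0, 0], [0, 0, -0.3, 0, 0, 0], [0.25, 0, -0.3, 0, 0, 0], [0.5, 0, -0.3, 0, 0, 0], [0.75, 0, -0.3, 0, 0, 0]]}}

```text
clock: 9.35
tcp_pos: [0.6074, -0.0182, 0.1723]
orientation: [2.379, 2.051, 0.001]
contact_force: [-0.0, -0.4, -0.5]
grip_width: -0.0004
gripper_force: 0.0
```

>>> {"method": "apply_moves", "body": {"rows": [[0.25, 0, 0, 0, 0, 0], [0.5, 0, 0, 0, 0, 0], [0.798, 0, 0, 0, 0, 0], [0.798, 0, 0, 0, 0, 0], [0.798, 0, 0, 0, 0, 0]]}}

```text
clock: 9.98
tcp_pos: [0.6362, 0.1782, 0.1716]
orientation: [2.377, 2.054, -0.001]
contact_force: [0.4, -1.1, 0.2]
grip_width: -0.0002
gripper_force: 0.0
```

>>> {"method": "apply_moves", "body": {"rows": [[0, 0, 0.15, 0, 0, 0], [0, 0, 0.25, 0, 0, 0], [0, 0, 0.274, 0, 0, 0], [0, 0, 0.282, 0, 0, 0], [0, 0, 0.286, 0, 0, 0]]}}

```text
clock: 10.6
tcp_pos: [0.6373, 0.1771, 0.1015]
orientation: [2.379, 2.051, 0.003]
contact_force: [-1.1, 1.0, 0.0]
grip_width: -0.0005
gripper_force: 0.0
```

>>> {"method": "apply_moves", "body": {"rows": [[0, 0, 0.004, 0, 0, 0], [0, 0, 0.01, 0, 0, 0], [0, 0, 0.016, 0, 0, 0], [0, 0, 0.016, 0, 0, 0]]}}

```text
clock: 11.1
tcp_pos: [0.6372, 0.1777, 0.0968]
orientation: [2.378, 2.052, 0.002]
contact_force: [0.7, -0.8, 3.8]
grip_width: 0.0003
gripper_force: 2.3
```

Cover 1 gives at 3.8 N and keeps moving, so it is the loose one. I'll press it down further.

>>> {"method": "apply_moves", "body": {"rows": [[0, 0, 0.015, 0, 0, 0], [0, 0, 0.03, 0, 0, 0], [0, 0, 0.045, 0, 0, 0], [0, 0, 0.06, 0, 0, 0], [0, 0, 0.06, 0, 0, 0]]}}

```text
clock: 11.72
tcp_pos: [0.6361, 0.1778, 0.0807]
orientation: [-2.378, -2.052, 0.001]
contact_force: [-0.1, -0.1, 1.1]
grip_width: 0.0002
gripper_force: 0.5
```

Run:
```python
from h import *
f=r.grab_frame('side'); im=f['pixels'][120:260,200:380]
cv2.imwrite('pics/s1.png',cv2.resize(cv2.cvtColor(im,cv2.COLOR_RGB2BGR),None,fx=4,fy=4,interpolation=cv2.INTER_CUBIC))
print(r.landmark_of(f,'cover1_edge'))
```

```text
[{'point': [258.0, 162.9], 'conf': 0.69}]
```

View pics/s1.png

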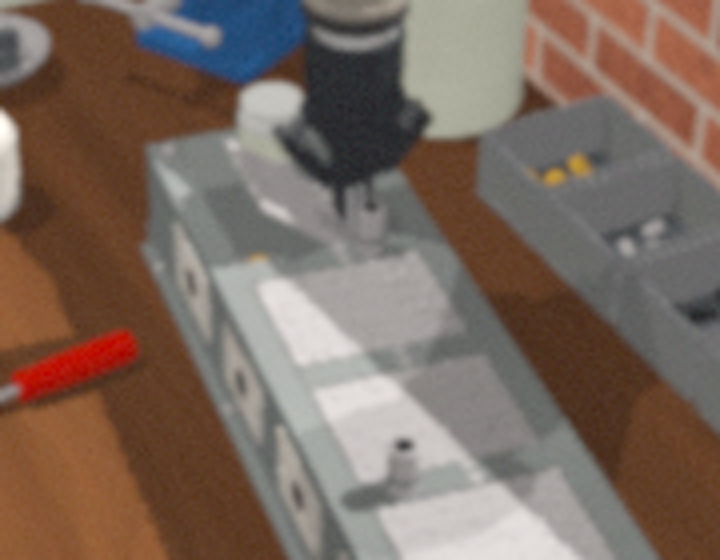

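The cover has tipped. Its near edge is up, around (245,145) in the crop, with the fingers over the far end beside the socket at (365,215). I'll lift off, go round to the near side and come down low in front of the edge.

>>> {"method": "apply_moves", "body": {"rows": [[0, 0, -0.22, 0, 0, 0], [0, 0, -0.42, 0, 0, 0], [0, 0, -0.42, 0, 0, 0], [0, -0.22, -0.42, 0, 0, 0], [0, -0.42, -0.42, 0, 0, 0]]}}

```text
clock: 12.45
tcp_pos: [0.5302, 0.1927, 0.1848]
orientation: [-2.378, -2.051, 0.004]
contact_force: [0.2, 0.9, -0.8]
grip_width: 0.0003
gripper_force: 0.0
```

>>> {"method": "apply_moves", "body": {"rows": [[0, -0.2, 0, 0, 0, 0], [0, -0.22, 0.0, 0, 0, 0], [0, -0.22, 0.15, 0, 0, 0], [0, -0.22, 0.285, 0, 0, 0], [0, -0.22, 0.285, 0, 0, 0]]}}

```text
clock: 13.08
tcp_pos: [0.4766, 0.1996, 0.1124]
orientation: [-2.378, -2.051, 0.01]
contact_force: [1.2, 0.7, 0.3]
grip_width: 0.0003
gripper_force: 0.0
```

Run:
```python
from h import *
p=np.load('p.npy'); o=r.get_obs(); d=o['tcp_pos'][:2]-p[:2]; c,s=np.cos(p[2]),np.sin(p[2])
print('duct xy',c*d[0]+s*d[1],-s*d[0]+c*d[1],o['tcp_pos'],o['contact_force'])
f=r.grab_frame('side'); im=f['pixels'][120:260,200:380]
cv2.imwrite('pics/s2.png',cv2.resize(cv2.cvtColor(im,cv2.COLOR_RGB2BGR),None,fx=4,fy=4,interpolation=cv2.INTER_CUBIC))
K=np.array(f['intrinsics'])
for l in r.landmark_of(f,'cover1_edge'):
    e=[]
    for t in np.arange(0,1.8,.05):
        P=np.append(w(p,(-.074*np.cos(t)-.004*np.sin(t)*-1*-1,.1935)),.096+.074*np.sin(t)+.004*np.cos(t)); v=Rm(f['attitude']).T@(P-f['eye']); u=K@[v[0],-v[1],-v[2]]; e.append(np.linalg.norm(u[:2]/u[2]-l['point']))
    print(l, 'tilt',np.argmin(e)*.05,min(e))
```

```text
duct xy -0.12817767615512815 0.1923999814555991 [0.47660572 0.19963391 0.11243931] [1.17480548 0.70596463 0.26442008]
{'point': [258.3, 164.3], 'conf': 0.72} tilt 0.65 0.5161222717140912
{'point': [201.6, 218.1], 'conf': 0.66} tilt 0.0 67.49402189699396
```

View pics/s2.png

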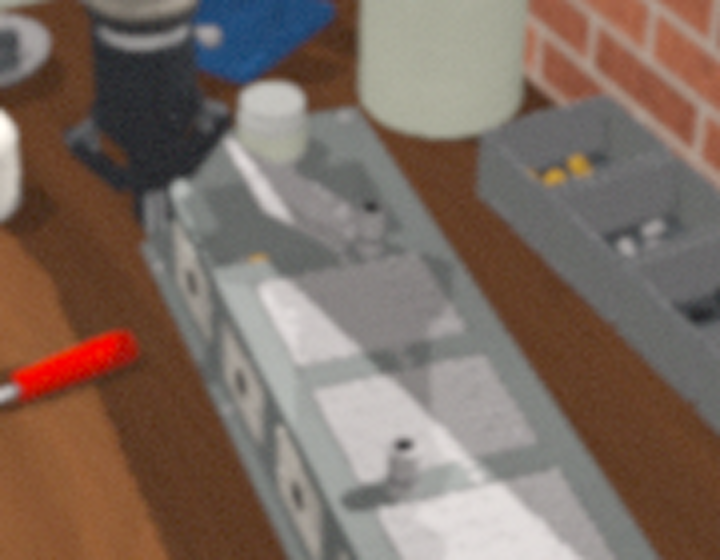

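The cover stands at about 0.65 rad with its near edge at (225,140) in the crop. The finger is in front of the edge and below it, at (150,215). Now I'll push the edge up and over.

>>> {"method": "apply_moves", "body": {"rows": [[0, 0.1, 0, 0, 0, 0], [0, 0.2, 0, 0, 0, 0], [0, 0.25, -0.02, 0, 0, 0], [0, 0.3, -0.04, 0, 0, 0], [0, 0.34, -0.06, 0, 0, 0]]}}

```text
clock: 13.8
tcp_pos: [0.5627, 0.1891, 0.1316]
orientation: [-2.378, -2.053, -0.002]
contact_force: [-1.9, 1.3, 1.5]
grip_width: 0.0
gripper_force: 1.1
```

>>> {"method": "apply_moves", "body": {"rows": [[0, 0.04, -0.015, 0, 0, 0], [0, 0.08, -0.03, 0, 0, 0], [0, 0.1, -0.04, 0, 0, 0], [0, 0.1, -0.04, 0, 0, 0]]}}

```text
clock: 14.3
tcp_pos: [0.5876, 0.1845, 0.1401]
orientation: [2.379, 2.051, 0.001]
contact_force: [-0.4, -0.9, 0.6]
grip_width: 0.0003
gripper_force: 0.0
```

Run:
```python
from h import *
p=np.load('p.npy'); o=r.get_obs(); d=o['tcp_pos'][:2]-p[:2]; c,s=np.cos(p[2]),np.sin(p[2])
print('duct xy',c*d[0]+s*d[1],-s*d[0]+c*d[1],o['tcp_pos'],o['contact_force'])
f=r.grab_frame('side'); im=f['pixels'][120:260,200:380]
cv2.imwrite('pics/s3.png',cv2.resize(cv2.cvtColor(im,cv2.COLOR_RGB2BGR),None,fx=4,fy=4,interpolation=cv2.INTER_CUBIC))
```

```text
duct xy -0.01615805142950809 0.19372490547352328 [0.58761196 0.18454194 0.14009283] [-0.3569783  -0.87080439  0.64062892]
```

View pics/s3.png

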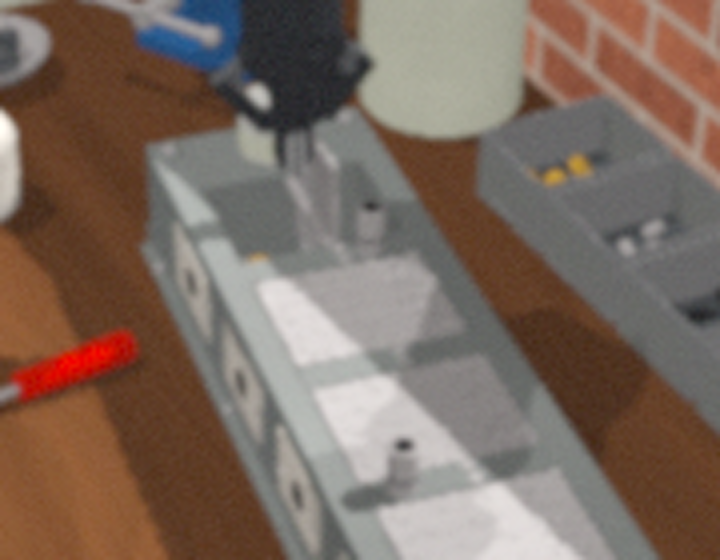

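The cover is nearly upright at (325,180), with the finger behind it. I'll push on to the stop.

>>> {"method": "apply_moves", "body": {"rows": [[0, 0.02, 0, 0, 0, 0], [0, 0.04, 0, 0, 0, 0], [0, 0.04, 0, 0, 0, 0]]}}

```text
clock: 14.72
tcp_pos: [0.5973, 0.1834, 0.1399]
orientation: [2.379, 2.052, 0.0]
contact_force: [-0.9, 0.6, 0.3]
grip_width: -0.0001
gripper_force: 0.0
```

>>> {"method": "apply_moves", "body": {"rows": [[0, 0.01, 0, 0, 0, 0], [0, 0.02, 0, 0, 0, 0], [0, 0.02, 0, 0, 0, 0]]}}

```text
clock: 15.1
tcp_pos: [0.6013, 0.1828, 0.1398]
orientation: [-2.378, -2.052, 0.002]
contact_force: [-4.4, -0.2, -0.0]
grip_width: 0.0
gripper_force: 1.6
```

>>> {"method": "apply_moves", "body": {"rows": [[0, 0.008, 0, 0, 0, 0], [0, 0.012, 0, 0, 0, 0], [0, 0.012, 0, 0, 0, 0]]}}

```text
clock: 15.48
tcp_pos: [0.6015, 0.1828, 0.1398]
orientation: [-2.375, -2.051, 0.008]
contact_force: [-12.8, 0.3, 6.2]
grip_width: 0.0001
gripper_force: 6.4
```

>>> {"method": "apply_moves", "body": {"rows": [[0, 0.008, 0, 0, 0, 0], [0, 0.008, 0, 0, 0, 0]]}}

```text
clock: 15.72
tcp_pos: [0.6017, 0.1828, 0.1397]
orientation: [-2.373, -2.05, 0.013]
contact_force: [-18.1, 0.2, 11.7]
grip_width: -0.0006
gripper_force: 9.8
```

The tip no longer advances and the force is climbing, so the cover is at its stop. I'll back off and check.

>>> {"method": "apply_moves", "body": {"rows": [[0, -0.06, 0, 0, 0, 0], [0, -0.25, 0, 0, 0, 0], [0, -0.45, 0, 0, 0, 0], [0, -0.5, -0.2, 0, 0, 0], [0, -0.5, -0.35, 0, 0, 0]]}}

```text
clock: 16.35
tcp_pos: [0.4827, 0.2009, 0.2295]
orientation: [2.376, 2.053, 0.004]
contact_force: [0.4, 0.5, 0.3]
grip_width: -0.0002
gripper_force: 0.0
```

>>> {"method": "apply_moves", "body": {"rows": [[0, 0, 0, 0, 0, 0], [0, 0, 0, 0, 0, 0]]}}

```text
clock: 16.6
tcp_pos: [0.4833, 0.2001, 0.2275]
orientation: [2.379, 2.051, 0.002]
contact_force: [-0.1, -0.3, -0.6]
grip_width: -0.0
gripper_force: 0.0
```

Run:
```python
from h import *
p=np.load('p.npy'); f=r.grab_frame('side'); im=f['pixels'][120:260,200:380]
cv2.imwrite('pics/s4.png',cv2.resize(cv2.cvtColor(im,cv2.COLOR_RGB2BGR),None,fx=4,fy=4,interpolation=cv2.INTER_CUBIC))
o=r.get_obs(); print(o['tcp_pos'],o['contact_force'])
K=np.array(f['intrinsics'])
for l in r.landmark_of(f,'cover1_edge'):
    e=[]
    for t in np.arange(0,1.9,.05):
        P=np.append(w(p,(-.074*np.cos(t)+.004*np.sin(t),.1935)),.096+.074*np.sin(t)+.004*np.cos(t)); v=Rm(f['attitude']).T@(P-f['eye']); u=K@[v[0],-v[1],-v[2]]; e.append(np.linalg.norm(u[:2]/u[2]-l['point']))
    print(l, 'tilt',np.argmin(e)*.05,min(e))
```

```text
[0.48294548 0.19994315 0.22683834] [ 0.32091126  0.2232429  -0.26030831]
{'point': [280.8, 152.2], 'conf': 0.8} tilt 1.6500000000000001 0.46685860613052377
```

View pics/s4.png

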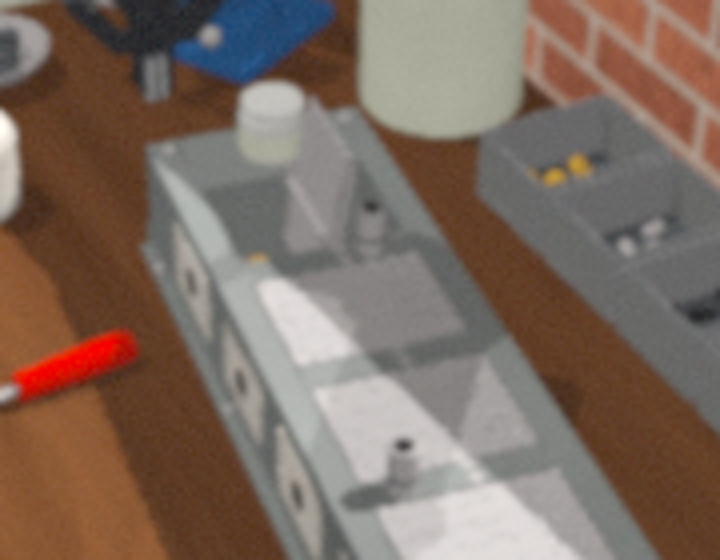

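The cover stands upright, past vertical, at (320,170), and the tin and sockets have not moved. The push force rose from 4 to 18 N while the tip moved under 1 mm, which confirms the stop.

```bash
python3 -c "
from bench import r
print(r.hand_in())"
```

```text
the job is handed in; nothing more can be done
None
```

Cover 1 (leftmost) was the loose one: I tipped it, pushed it open to its stop and handed the job in. Covers 2, 3 and 4 are fastened; each got only a light press, 10 to 13 N.

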